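# Draw out the telescopic squeegee and hold it ready for the tall window

## Task

The kitchen window has steamed up again: get the telescopic squeegee ready for its top panes. Press the orange lock button on the side of its handle and pull the handle (the drip stand keeps the head back) past the first stop out to the second stop, where the button must spring out again and lock. Then take hold clear of the button, lift the squeegee out of the stand and finish holding it still and level, 15 cm or more above the ledge, without disturbing the canister, sieve and rolling pin.

Things in the scene. Friction and masses are not known exactly. Their poses are not given: they have to be found in the camera images.
- squeegee: telescopic squeegee lying level in its stand, loose, 320 g: T head (204 along x, 36 along y, 18 mm thick), steel tube 16 mm across, black handle. Origin on the tube's axis where the handle's front end is at the start, 48 mm above the ledge; stays with head and tube. x: sideways, to the button's side; y: along the axis to the head; z up. Extended, it balances 40 mm behind the handle's front
- handle (a joint): how far the handle is out (m), along squeegee -y: 0 at the start (locked), first stop 0.060, second stop 0.120, its hard end (0.1205). Sliding takes 3 N. The button locks at each stop with 1 mm play; between stops a button let go stays 3.5 mm in and clicks out at the next stop. To pass the first stop keep it pressed
- lock_button (a joint): how far the button is pressed in (m), along squeegee -x: 0 sprung out (locked at a stop), 0.005 fully in; the handle is free from about 0.0035. Spring 3.3 N at rest, 4.8 N fully in. Squeezing the handle across its sides with one finger on the button presses it and grips the handle at once
- button_face (a point): middle of the outer face of the orange lock button: 16 mm along the axis, 14 mm high, standing 6.5 mm out of the handle's +x side (1.5 mm when fully in), 20.5 mm from the handle's centre line, level with it, 30 mm behind the handle's front end. Handle and button are 34.5 mm wide, 29.5 mm with the button in. Axes as of squeegee
- handle_mid (a point): point on the handle's centre line, 75 mm behind its front end and 45 mm behind the button, a good place to take the handle once it is out; moves with the handle. Handle 28 mm wide (x), 24 mm high (z), 260 mm long, flat sides, black with a grey collar in front and an orange end cap. Axes as of squeegee
- head (a point): middle of the squeegee head (its aluminium channel 200 by 18 by 18 mm), 69 mm from the squeegee's origin along +y, on the axis
- stand: white drip stand, fixed. Origin on the ledge under the axis, 111 to 115 mm in -y from the squeegee's origin; y to the head. Trough (236 by 61 mm, floor 39 mm high) at its +y end; its 58 mm high front wall has a 30 mm notch for the tube, open above: the head cannot follow along the axis (a pull drags it up to 5 mm) but lifts out, best eased 3 mm off the wall first. Base strip 56 mm wide, 6 mm high
- fork (a point): middle of the stand's rear fork, on the tool's axis, 125 mm from the stand's origin along -y. Fork 14 mm along the axis, 50 mm wide, prongs 40 mm apart, tops 56 mm above the ledge; the handle lies on its floor, 36 mm above the ledge. With the handle fully out it stands about 40 mm behind handle_mid
- canister: empty open glass canister, 100 mm across, 150 mm high, loose bystander beyond the stand; origin at the centre of its underside
- sieve: steel sieve, bowl 134 mm across and 60 mm high with a 125 mm handle along its x, loose bystander beyond the stand; origin under the middle of its bowl
- rolling_pin: wooden rolling pin, 48 mm across, 410 mm long over its handles along its x, loose bystander at the right of the stand; origin under its middle
- pot_holder: green silicone pot holder lying flat, 170 by 170 by 8 mm, left of the stand, does not move; origin under its middle

How it is judged:
By the outcome, as a careful person would: the job done as asked, in the order asked, and still so for the second after the job is handed in, while the arm keeps its last pose, push and grip.
It also fails if it takes over 48 s, if anything falls off the work surface, if the arm or the gripper's body presses on something with over 40 N, if the wrist force passes 120 N, or if a joint passes its speed limit or range.

## Robot

A 6-joint arm with a two-finger parallel gripper is mounted at the origin on the work surface. World frame = base frame: x ahead of the robot, y to its left, z up, the work surface at z = 0. Lengths are in m, angles in degrees, forces in N, time in s.
With the tool pointing down it reaches from about 0.3 to 0.75 m from the base axis. Payload 8.5 kg.
Tool frame: the origin (TCP) lies midway between the tips of the shut fingers; the grasp point (between the pads) lies 19 mm behind it (env.tcp_to_grasp is the z of the grasp point in the tool frame, in m); z points along the fingers, y is the line along which they close (so a half turn about z gives the same grasp; the last joint's range is limited). The gripper opens to 85 mm and grips with 20 to 120 N. Pads are 22 mm wide; open, the fingers measure 114 mm over their backs; the gripper's body (76 mm by 85 mm) begins 54 mm behind the grasp point. The pads swing forward as they close: fully open they stand 13 mm farther back than shut.
Start: joints at [55.044, 21.807, 74.336, -0, 83.858, -12.336], TCP at [0.212, 0.508, 0.231] pointing down, gripper open.
Joint ranges: [-178.18, 178.18], [-50.72, 133.34], [12.68, 142.11], [-81.47, 261.47], [9.98, 163.14], [-165.26, 165.26]. Speed limits (degrees/s): [136.94, 136.94, 180, 180, 180, 180].

## Interface

Orientations are given as a 3x3 rotation matrix whose columns are the frame's x, y, z axes.
In Python, from rig import env, imaging, job, models gives the robot as it stands. The module is installed in compiled form; this text tells all that it offers.
- The arm moves only by the tool jog_arm, never from a script. Its argument "plan" is text: rows parted by semicolons, each of 7 numbers parted by spaces: the turn, a rotation vector about the tool's x, y, z in degrees, then the shift along the tool's x, y, z in cm, then the closure in counts, from 0 (fully open) to 255 (shut). In form: rx ry rz x y z claw; .... A call has 1 to 10 rows; each row shifts and turns the commanded pose from where the row before left it, along the tool's axes as they then stand; what a row does not reach is not made up. A row lasts 1/12 s, in which the tool goes at most 41.7 mm and 7.16 degrees, less where a joint would pass 70% of its speed; a pose out of reach is approached as far as the arm can. A call with a gripper value outside its range is refused whole. The fingers move at their own pace and stop on an object; "grip_force" is the grip in N (left out, the last holds). Time passes only in rows, so rows that do not move let the fingers close. It gives the time, the measured TCP pose, the force, the opening and the grip force at its end, in the units of the state.
- env.observe(): the state, without advancing time (a new reading comes with each control period).
- imaging.get_image(name): name is "scene" or "top" or "wrist"; returns a dict with "pixels" (400x640x3 uint8, red, green, blue), "depth" (400x640 float32, m along the optical axis (not along the pixel's ray), 0 where there is no reading), "fov_y" (degrees; the focal length in pixels is half the picture's height over the tangent of half this angle, whatever the lens; pixels are square), "cx", "cy" (the principal point, pixels), "world_from_camera" (4x4, takes a point from camera to world coordinates). Camera axes: x right, y down, z forward; pixel columns grow to the right and rows downward; lengths in m; the calibration is good to about 2 mm. A picture is of the moment at which its call begins.
- job.close_job(): hands the job in; it is judged then, once.
Trained networks look in the newest picture that a camera, given by its name, has taken for a name from the list of things; names that differ only in an ending like _2 or _b are one class to them, and where a whole thing is asked for, a point or a joint stands for the part that bears it (a point fixed in the world has none). Each returns a list of dicts, best first, with "confidence" (0 to 1); they miss things now and then, are a little off and sometimes report something else, mostly with a low value. They report only what shows in the picture. A call takes as long as a camera call.
- models.outline_of(camera, query): "region" (400x640 bool, what is visible of it) and "bbox" ([centre column, centre row, width, height] in pixels, round what is visible of it).
- models.tip_of(camera, query): "at" ([column, row] in pixels: a listed point, or the origin of a listed thing).
The state is a dict: "time_s": time; "q": joint angles; "qvel": joint speeds; "joint_efforts": joint torques, N m; "position": TCP position; "tool_rot": TCP orientation; "ft_force": force on the tool from outside, world axes, zero at the start; "wrist_torque": the same for the moment, N m; "grip_width": finger opening in m; "gripper_force": force on a finger pad.
Only numpy, scipy, OpenCV 4.12 (cv2) and the standard library are available. Lean on these libraries where they do the work, as an engineer would, in place of code of your own. Each camera call takes 0.05 s, during which the arm holds its last target. There are 200 camera calls.

## Working session

There is one attempt and no reset: what is moved stays moved. The work goes in short steps, Python scripts to look and compute and a tool call to move; the robot and the scene stay as the last step left them, time stands still between calls to the robot, and variables do not carry over. Pictures are saved under pics/ and viewed, at most 10 in all, crops included, and the job is handed in when it is done.

Besides the shell and the picture viewer there is one more tool, called after "Call:" as name(argument=value, ...) on one line, values as JSON. jog_arm: Moves the arm, as the interface text tells. Its arguments: {"type":"object","properties":{"plan":{"type":"string"},"grip_force":{"type":"number"}},"required":["plan"]}

```bash
mkdir -p pics
cat > h.py <<'E'
from rig import env, imaging, job, models
import numpy as np, cv2
def pt(im,c,r,z=None):
    f=200/np.tan(np.radians(im["fov_y"]/2)); T=np.array(im["world_from_camera"])
    d=np.array([(c-im["cx"])/f,(r-im["cy"])/f,1.])
    if z is None:
        k=im["depth"][max(0,int(r)-1):int(r)+2,max(0,int(c)-1):int(c)+2]; k=np.median(k[k>0]) if (k>0).any() else 0
    else:
        k=(z-T[2,3])/(T[:3,:3]@d)[2]
    return T[:3,:3]@(d*k)+T[:3,3]
def cloud(im):
    f=200/np.tan(np.radians(im["fov_y"]/2)); T=np.array(im["world_from_camera"])
    r,c=np.mgrid[:400,:640]; d=im["depth"]
    P=np.stack([(c-im["cx"])/f*d,(r-im["cy"])/f*d,d],-1)
    return P@T[:3,:3].T+T[:3,3]
np.set_printoptions(precision=4,suppress=True)
E
cat > a.py <<'E'
from h import *
ims=[]
for n in("scene","top"):
    im=imaging.get_image(n); ims.append(im["pixels"])
    for q in("button_face","handle_mid","head","fork","squeegee","stand","canister","sieve","rolling_pin","pot_holder"):
        for t in models.tip_of(n,q)[:2]:
            print(n,q,round(t["confidence"],2),np.array(t["at"]),pt(im,*t["at"]))
    cv2.imwrite(f"pics/{n}0.png",im["pixels"][...,::-1])
print(env.observe())
E
python3 a.py
```

```text
scene head 0.73 [378.9 158.7] [0.4487 0.2203 0.0541]
scene head 0.5 [147.3 208.1] [ 0.5556 -0.5502  0.0475]
scene fork 0.55 [299.  184.9] [ 0.5351 -0.0754  0.0501]
scene squeegee 0.82 [362.6 163.3] [0.4707 0.1553 0.059 ]
scene squeegee 0.7 [344.2 164.9] [0.4656 0.0917 0.0574]
scene stand 0.86 [330.8 185.5] [0.5056 0.0371 0.0068]
scene canister 0.65 [278.2 251.9] [ 0.809  -0.1743  0.044 ]
scene sieve 0.58 [348.9 246. ] [0.7884 0.0333 0.004 ]
scene rolling_pin 0.9 [149.6 210.9] [ 0.5632 -0.5441  0.0416]
scene pot_holder 0.69 [467.6 182.9] [0.581  0.5019 0.0067]
top handle_mid 0.67 [286.3 231.3] [0.4744 0.0773 0.0595]
top head 0.68 [247.1 241.1] [0.4374 0.2144 0.0578]
top fork 0.73 [331.9 218.5] [ 0.523  -0.0833  0.0605]
top squeegee 0.61 [303.4 146.4] [0.7958 0.0243 0.0036]
top squeegee 0.55 [262.1 237.3] [0.4518 0.1624 0.0553]
top stand 0.81 [295.  231.5] [0.4744 0.0466 0.0588]
top canister 0.83 [358.6 158. ] [ 0.7553 -0.1822  0.0079]
top canister 0.73 [460.6 228.9] [ 0.4971 -0.5514  0.0315]
top sieve 0.66 [300.3 149.9] [0.7818 0.0355 0.0053]
top rolling_pin 0.64 [460.2 229.3] [ 0.4955 -0.5494  0.0333]
top pot_holder 0.61 [172.6 196.1] [0.5977 0.4977 0.0095]
top pot_holder 0.21 [355.9 153.9] [ 0.7715 -0.1723  0.0042]
{'time_s': 1.1, 'q': array([ 55.0431,  21.8066,  74.3355,  -0.002 ,  83.8581, -12.3364]), 'qvel': array([ 0.0083,  0.0206,  0.015 , -0.0498, -0.0607, -0.0142]), 'joint_efforts': array([  0.0011, -44.8343, -23.1464,  -0.0001,   0.0006,  -0.    ]), 'position': array([0.2115, 0.5077, 0.2313]), 'tool_rot': array([[-0.9231,  0.3846,  0.    ],
       [ 0.3846,  0.9231, -0.    ],
       [-0.    , -0.    , -1.    ]]), 'ft_force': array([-0.943 , -0.3633,  0.1073]), 'wrist_torque': array([-0.0429, -0.0246, -0.0154]), 'gripper_force': 0.0, 'grip_width': 0.08542113206701903}
```

View both.

View pics/scene0.png

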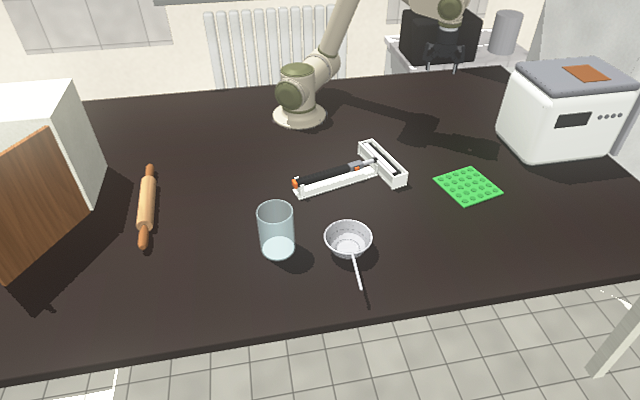

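View pics/top0.png

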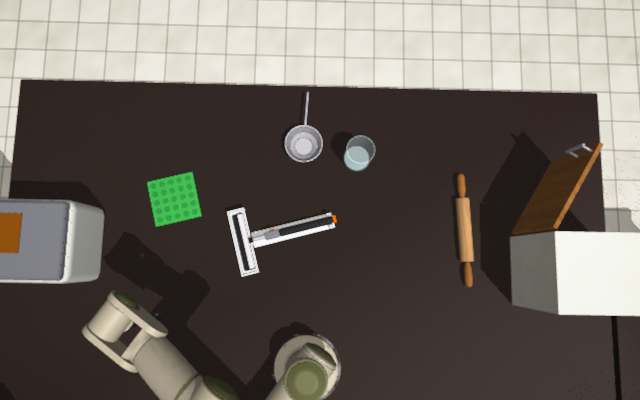

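The squeegee lies with its head to the left (top ≈(243,241)), its orange button on the far side and its end cap at (333,218). The canister and sieve lie beyond it, and the rolling pin is far to the right. I'm moving above the button.

Call:
jog_arm(plan="0 0 0 -3.2 -2.1 0.5 0;0 0 0 -3.2 -2.1 0.5 0;0 0 0 -3.2 -2.1 0.5 0;0 0 0 -3.2 -2.1 0.5 0;0 0 0 -3.2 -2.1 0.5 0;0 0 0 -3.2 -2.1 0.5 0;0 0 0 -3.2 -2.1 0.5 0;0 0 0 -3.2 -2.1 0.5 0;0 0 0 -3.2 -2.1 0.5 0;0 0 0 -3.2 -2.1 0.5 0", grip_force=30)

```text
time_s: 1.93
position: [0.4269, 0.189, 0.1813]
tool_rot: [[-0.923, 0.385, 0.001], [0.385, 0.923, 0.0], [-0.0, 0.0, -1.0]]
ft_force: [0.6, 0.6, -0.0]
grip_width: 0.0858
gripper_force: 0.0
```

Call:
jog_arm(plan="0 0 6.4 0 0 0 0;0 0 6.4 0 0 0 0;0 0 6.4 0 0 0 0;0 0 6.4 0 0 0 0;0 0 6.4 0 0 0 0;0 0 6.4 0 0 0 0;0 0 6.4 0 0 0 0;0 0 6.6 0 0 0 0;0 0 0 0 0 0 0")

```text
time_s: 2.68
position: [0.4262, 0.1908, 0.1814]
tool_rot: [[-0.271, 0.962, 0.0], [0.962, 0.271, 0.0], [0.0, 0.0, -1.0]]
ft_force: [0.2, -0.5, -0.4]
grip_width: 0.0852
gripper_force: 0.0
```

```bash
cat > b.py <<'E'
from h import *
import sys
tag=sys.argv[1]
im=imaging.get_image("wrist")
for q in("button_face","handle_mid","head","fork"):
    for t in models.tip_of("wrist",q)[:2]:
        print(q,round(t["confidence"],2),np.array(t["at"]),pt(im,*t["at"]),pt(im,*t["at"],z=0.048))
cv2.imwrite(f"pics/wrist{tag}.png",im["pixels"][...,::-1])
P=cloud(im); np.save("P.npy",P); np.save("px.npy",im["pixels"])
s=env.observe();print(s["time_s"],s["position"],s["tool_rot"],s["q"],s["ft_force"])
E
python3 b.py 1
```

```text
button_face 0.58 [366.2 272.5] [0.4804 0.1342 0.0557] [0.4826 0.1304 0.048 ]
handle_mid 0.78 [346.2 316.1] [0.4752 0.0896 0.0607] [0.4786 0.0811 0.048 ]
head 0.71 [348.9 163.7] [0.4369 0.2232 0.0578] [0.4382 0.2216 0.048 ]
2.9333 [0.4262 0.1907 0.1813] [[-0.2775  0.9607  0.    ]
 [ 0.9607  0.2775  0.    ]
 [ 0.      0.     -1.    ]] [ 9.5367 16.2628 91.8332  0.0017 71.903  -6.5724] [-0.536  -1.1981  0.3745]
```

View pics/wrist1.png

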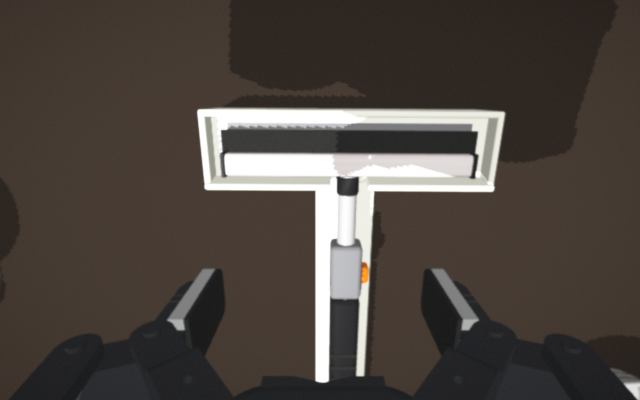

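The wrist view shows the collar at columns 330–361 and rows 240–298, the orange button at (365,272), and the trough above. The alignment looks good. I'll fit the handle axis from the depth data.

```bash
cat > c.py <<'E'
from h import *
P=np.load("P.npy");px=np.load("px.npy").astype(int)
R=env.observe()["tool_rot"];p=env.observe()["position"]
r,c=np.mgrid[:400,:640]
m=(c>325)&(c<366)&(r>242)&(r<378)&(P[...,2]>.053)&(P[...,2]<.067)
Q=P[m];mu=Q.mean(0);
# per-row midpoints
mids=np.array([[*((P[i][m[i]][0,:2]+P[i][m[i]][-1,:2])/2),np.linalg.norm(P[i][m[i]][0,:2]-P[i][m[i]][-1,:2])] for i in range(244,376) if m[i].sum()>10])
k=np.polyfit(mids[:,1],mids[:,0],1);print("axis x=%.4f*y+%.4f"%tuple(k),"ang",np.degrees(np.arctan(-k[0])),"width",np.median(mids[:,2]),"z",np.median(Q[:,2]))
o=(px[...,0]>180)&(px[...,1]<140)&(px[...,2]<80)&(r>250)&(r<300)
print("orange",o.sum(),c[o].mean(),r[o].min(),r[o].max(),P[o].mean(0))
print("collar front",P[242,346],P[240,346],P[238,346])
ob=P[o][:,:2].mean(0); u=np.array([-R[0][0]*0+k[0],1]);u/=np.linalg.norm(u);
a0=np.array([k[1],0]);b=a0+u*((ob-a0)@u);print("axis dir",u,"btn on axis",b)
d=np.array([*b,p[2]])-p;print("delta tool",R.T@d,"yaw tool",np.degrees(np.arctan2(R[1][1],R[0][1])))
E
python3 c.py
```

```text
axis x=-0.2649*y+0.4968 ang 14.839092870825857 width 0.026638493155341433 z 0.06029555334574627
orange 27 363.22222222222223 266 281 [0.4776 0.1345 0.0552]
collar front [0.4546 0.1577 0.0565] [0.4542 0.1591 0.0557] [0.4533 0.1615 0.0574]
axis dir [-0.2561  0.9666] btn on axis [0.4623 0.1304]
delta tool [-0.068  0.018 -0.   ] yaw tool 16.108503791203244
```

Call:
jog_arm(plan="0 0 1 0 0 0 0;0 0 0 -2.3 0.6 0 0;0 0 0 -2.3 0.6 0 0;0 0 0 -2.3 0.6 0 0;0 0 0 0 0 3 0;0 0 0 0 0 3 0;0 0 0 0 0 3 0;0 0 0 0 0 0 0")

```text
time_s: 3.6
position: [0.4589, 0.1284, 0.0872]
tool_rot: [[-0.258, 0.966, -0.009], [0.966, 0.258, -0.0], [0.002, -0.009, -1.0]]
ft_force: [-0.1, 0.6, -1.7]
grip_width: 0.0858
gripper_force: 0.0
```

```bash
python3 b.py 2
```

```text
button_face 0.88 [366.6 245.2] [0.4808 0.1339 0.0557] [0.4827 0.1308 0.048 ]
handle_mid 0.92 [332.4 311.3] [0.4728 0.0908 0.0606] [0.4754 0.0824 0.048 ]
head 0.88 [333.7  60.6] [0.4376 0.2207 0.0576] [0.4376 0.2217 0.048 ]
3.85 [0.4624 0.1289 0.0931] [[-0.2588  0.9659  0.0034]
 [ 0.9659  0.2588  0.0001]
 [-0.0008  0.0033 -1.    ]] [  1.4087  23.981   97.3197  -0.0004  58.507  -13.59  ] [0.3166 0.6197 0.6493]
```

View pics/wrist2.png

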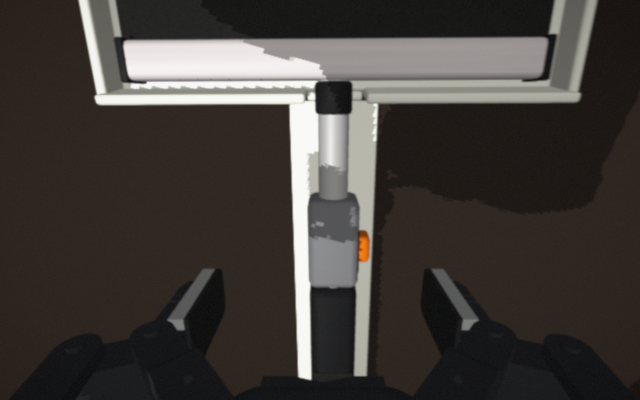

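The button is at (363,246) and the handle is centred at column 333, square to the fingers. I'm shifting 3 mm back, going down, and closing.

Call:
jog_arm(plan="0 0 0 -0.3 0 2.1 0;0 0 0 0 0 2.1 0;0 0 0 0 0 2.2 0;0 0 0 0 0 0 0;0 0 0 0 0 0 120;0 0 0 0 0 0 255;0 0 0 0 0 0 255;0 0 0 0 0 0 255;0 0 0 0 0 0 255;0 0 0 0 0 0 255", grip_force=30)

```text
time_s: 4.68
position: [0.4625, 0.1257, 0.0287]
tool_rot: [[-0.258, 0.966, 0.002], [0.966, 0.258, -0.0], [-0.001, 0.002, -1.0]]
ft_force: [-1.8, -1.2, 11.5]
grip_width: 0.0281
gripper_force: 30.1
```

Call:
jog_arm(plan="0 0 0 0 0 -0.1 255;0 0 0 -0.4 0 0 255;0 0 0 -0.4 0 0 255;0 0 0 -0.4 0 0 255;0 0 0 -0.4 0 0 255;0 0 0 0 0 0 255")

```text
time_s: 5.18
position: [0.4666, 0.1099, 0.0287]
tool_rot: [[-0.258, 0.966, 0.001], [0.966, 0.258, 0.0], [0.0, 0.001, -1.0]]
ft_force: [-1.8, -0.5, 5.7]
grip_width: 0.0288
gripper_force: 30.6
```

```bash
python3 b.py 3
```

```text
handle_mid 0.73 [325.9 381.7] [0.4746 0.0787 0.0616] [0.4782 0.0657 0.048 ]
5.4333 [0.4666 0.1099 0.0287] [[-0.2584  0.966   0.0007]
 [ 0.966   0.2584 -0.0004]
 [-0.0005  0.0006 -1.    ]] [ -0.9275  30.0408 101.2334  -0.0267  48.6846 -15.8849] [-1.734  -0.0566  5.5062]
```

View pics/wrist3.png

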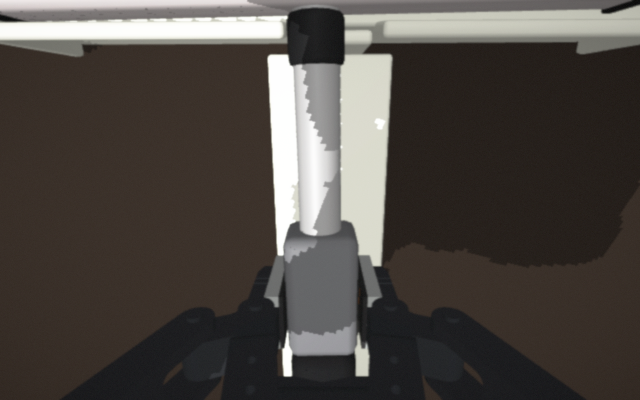

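The pads sit on both sides of the collar, with the button pressed in. The tube is showing longer and the forces are low, so I'm continuing the pull.

Call:
jog_arm(plan="0 0 0 -0.9 0 -0.1 255;0 0 0 -0.9 0 0 255;0 0 0 -0.9 0 0 255;0 0 0 -0.9 0 0 255;0 0 0 -0.9 0 0 255;0 0 0 -0.9 0 0 255;0 0 0 -0.9 0 0 255;0 0 0 -0.9 0 0 255;0 0 0 -0.9 0 0 255;0 0 0 -0.9 0 0 255")

```text
time_s: 6.27
position: [0.4897, 0.0225, 0.0292]
tool_rot: [[-0.258, 0.966, -0.0], [0.966, 0.258, 0.0], [0.0, -0.0, -1.0]]
ft_force: [0.4, 3.8, -2.5]
grip_width: 0.0285
gripper_force: 32.0
```

Call:
jog_arm(plan="0 0 0 -0.4 0 0 255;0 0 0 -0.4 0 0 255;0 0 0 -0.2 0 0 255;0 0 0 -0.2 0 0 255;0 0 0 0 0 0 255")

```text
time_s: 6.68
position: [0.4928, 0.0117, 0.0294]
tool_rot: [[-0.259, 0.966, 0.0], [0.966, 0.259, -0.0], [-0.0, 0.0, -1.0]]
ft_force: [-0.2, 1.3, -3.6]
grip_width: 0.0284
gripper_force: 31.3
```

Call:
jog_arm(plan="0 0 0 -0.2 0 0 255;0 0 0 -0.2 0 0 255;0 0 0 0 0 0 255")

```text
time_s: 6.93
position: [0.4937, 0.0078, 0.0294]
tool_rot: [[-0.259, 0.966, -0.0], [0.966, 0.259, -0.0], [-0.0, -0.0, -1.0]]
ft_force: [-0.5, 1.4, -2.9]
grip_width: 0.0286
gripper_force: 31.4
```

Call:
jog_arm(plan="0 0 0 -0.1 0 0 255;0 0 0 -0.1 0 0 255;0 0 0 0 0 0 255")

```text
time_s: 7.18
position: [0.494, 0.0062, 0.0293]
tool_rot: [[-0.258, 0.966, -0.001], [0.966, 0.258, 0.0], [0.001, -0.0, -1.0]]
ft_force: [-0.9, 3.6, -1.6]
grip_width: 0.0284
gripper_force: 31.7
```

Call:
jog_arm(plan="0 0 0 -0.1 0 0 255;0 0 0 -0.1 0 0 255;0 0 0 0 0 0 255")

```text
time_s: 7.43
position: [0.4935, 0.0054, 0.0292]
tool_rot: [[-0.259, 0.966, -0.003], [0.966, 0.259, 0.002], [0.003, -0.002, -1.0]]
ft_force: [-4.1, 11.7, 1.6]
grip_width: 0.0286
gripper_force: 29.8
```

```bash
python3 b.py 4
```

```text
handle_mid 0.61 [322.3 383.6] [0.4894 0.0145 0.105 ] [ 0.504  -0.0406  0.048 ]
7.6833 [0.4935 0.0054 0.0292] [[-0.2589  0.9659 -0.0025]
 [ 0.9659  0.2589  0.002 ]
 [ 0.0026 -0.0019 -1.    ]] [-13.1847  30.9959  98.8297   0.101   50.3417 -28.2556] [-3.7887 11.8284  1.9762]
```

View pics/wrist4.png

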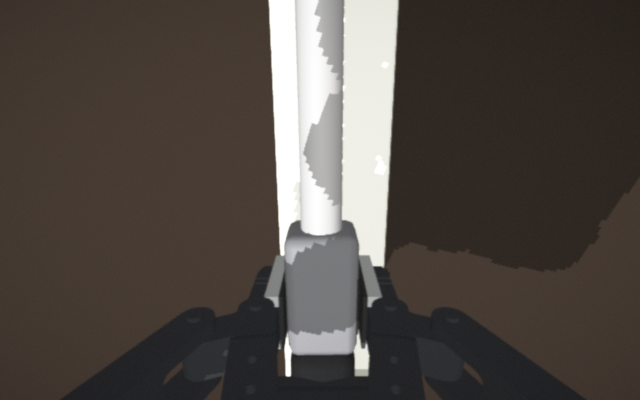

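The force rose to 12 N, so the handle is at its hard end. The collar is unmoved in the fingers. I'm releasing, lifting and checking the button.

Call:
jog_arm(plan="0 0 0 0 0 0 0;0 0 0 0 0 0 0;0 0 0 0 0 0 0;0 0 0 0 0 0 0;0 0 0 0 0 -3 0;0 0 0 0 0 -3 0;0 0 0 0 0 0 0;0 0 0 0 0 0 0")

```text
time_s: 8.35
position: [0.4955, 0.0037, 0.0906]
tool_rot: [[-0.259, 0.966, 0.004], [0.966, 0.259, -0.001], [-0.002, 0.003, -1.0]]
ft_force: [-0.8, 0.5, -0.1]
grip_width: 0.0853
gripper_force: 0.0
```

```bash
python3 b.py 5
```

```text
button_face 0.57 [353.6 232.9] [0.5096 0.0128 0.0552] [0.511  0.0102 0.048 ]
handle_mid 0.76 [321.4 300.3] [ 0.5024 -0.0309  0.0604] [ 0.5045 -0.0388  0.048 ]
8.6 [0.4943 0.0041 0.0884] [[-0.2585  0.966  -0.0019]
 [ 0.966   0.2585  0.0003]
 [ 0.0008 -0.0018 -1.    ]] [-13.268   25.6356  95.2383  -0.0086  59.2362 -28.2425] [ 0.2555  0.4734 -0.0015]
```

View pics/wrist5.png

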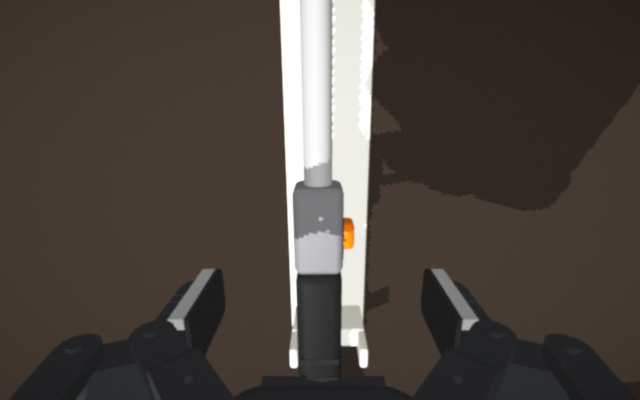

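The button stands out by about 11 px at (348,233), the same as before it was pressed, so it has locked. I'm regripping about 37 mm behind it, between the button and the fork.

Call:
jog_arm(plan="0 0 0 -1.8 -0.1 0 0;0 0 0 -1.8 -0.1 0 0;0 0 0 0 0 2 0;0 0 0 0 0 2 0;0 0 0 0 0 1.9 0;0 0 0 0 0 0 120;0 0 0 0 0 0 255;0 0 0 0 0 0 255;0 0 0 0 0 0 255;0 0 0 0 0 0 255", grip_force=80)

```text
time_s: 9.43
position: [0.5026, -0.0312, 0.0314]
tool_rot: [[-0.259, 0.966, 0.002], [0.966, 0.259, -0.001], [-0.001, 0.002, -1.0]]
ft_force: [-3.7, 3.4, 12.2]
grip_width: 0.0269
gripper_force: 78.0
```

Call:
jog_arm(plan="0 0 0 0 0 0 255;0 0 0 0 0 0 255;0 0 0 0.15 0 0 255;0 0 0 0.15 0 0 255;0 0 0 0.1 0 0 255;0 0 0 0 0 0 255")

```text
time_s: 9.93
position: [0.5022, -0.0279, 0.0313]
tool_rot: [[-0.258, 0.966, 0.003], [0.966, 0.258, -0.002], [-0.002, 0.003, -1.0]]
ft_force: [0.1, -3.9, 6.9]
grip_width: 0.0271
gripper_force: 79.5
```

Call:
jog_arm(plan="0 0 0 0 0 -0.5 255;0 0 0 0 0 -0.7 255;0 0 0 0 0 -1 255;0 0 0 0 0 -1 255;0 0 0 0 0 -1 255;0 0 0 0 0 -1 255;0 0 0 0 0 -1 255;0 0 0 0 0 0 255")

```text
time_s: 10.6
position: [0.5012, -0.0271, 0.0937]
tool_rot: [[-0.259, 0.966, 0.001], [0.966, 0.259, -0.0], [-0.001, 0.001, -1.0]]
ft_force: [0.8, 0.8, -3.2]
grip_width: 0.0266
gripper_force: 79.8
```

Call:
jog_arm(plan="0 0 0 0 0 -1.5 255;0 0 0 0 0 -2 255;0 0 0 0 0 -2 255;0 0 0 0 0 -2 255;0 0 0 0 0 -2 255;0 0 0 0 0 -2 255;0 0 0 0 0 -2 255;0 0 0 0 0 -1 255;0 0 0 0 0 -0.5 255;0 0 0 0 0 0 255")

```text
time_s: 11.43
position: [0.5009, -0.0271, 0.2424]
tool_rot: [[-0.259, 0.966, 0.0], [0.966, 0.259, 0.0], [0.0, 0.0, -1.0]]
ft_force: [-0.6, -0.2, -3.2]
grip_width: 0.0266
gripper_force: 79.7
```

```bash
python3 b.py 6
cat > d.py <<'E'
from h import *
for n in ("scene","top"):
    im=imaging.get_image(n);cv2.imwrite(f"pics/{n}1.png",im["pixels"][...,::-1])
    for q in("squeegee","button_face","handle_mid","head","canister","sieve"):
        for t in models.tip_of(n,q)[:1]: print(n,q,round(t["confidence"],2),np.array(t["at"]),pt(im,*t["at"]))
P=np.load("P.npy");px=np.load("px.npy")
m=(P[...,2]>.15)&(P[...,2]<.35);m[230:]=0
for r in range(0,240,20):
    c=np.where(m[r])[0]
    if len(c): print(r,c.min(),c.max(),np.median(P[r][m[r]],0), P[r][m[r]][:,2].max())
E
python3 d.py
```

```text
button_face 0.96 [373.6 206.8] [0.507  0.0159 0.2671] [ 0.5584 -0.0431  0.048 ]
handle_mid 0.96 [323.7 306.3] [ 0.4995 -0.0267  0.2714] [ 0.5393 -0.1723  0.048 ]
head 0.24 [476.7 320.7] [ 0.7158 -0.1444  0.0492] [ 0.7166 -0.1451  0.048 ]
11.6833 [ 0.5007 -0.0272  0.2413] [[-0.2585  0.966  -0.002 ]
 [ 0.966   0.2585  0.0006]
 [ 0.0011 -0.0018 -1.    ]] [-16.6594  16.5399  80.6632   0.0013  82.9187 -31.6399] [-0.2931 -0.7346 -3.2581]
scene squeegee 0.7 [364.2 106. ] [0.4498 0.1535 0.2673]
scene button_face 0.58 [328.4 124.6] [0.1044 0.1093 0.0007]
scene handle_mid 0.84 [309.4 119.6] [ 0.5048 -0.0309  0.2707]
scene head 0.96 [383.1 104.7] [0.4467 0.2167 0.2637]
scene canister 0.87 [278.6 247.7] [ 0.8085 -0.1721  0.0602]
scene sieve 0.82 [349.2 246.5] [0.7904 0.0337 0.0039]
top squeegee 0.8 [260.6 235.6] [0.4473 0.1486 0.2645]
top handle_mid 0.64 [237.6 240.7] [0.4298 0.2189 0.2691]
top head 0.72 [240.3 241.4] [0.4279 0.2107 0.2676]
top canister 0.84 [356.3 156.2] [ 0.7626 -0.1738  0.0049]
top sieve 0.56 [302. 149.] [ 0.7865  0.0293 -0.    ]
0 297 346 [0.4719 0.0751 0.267 ] 0.26885684499156803
20 298 345 [0.4731 0.0697 0.2669] 0.26880633054533026
40 298 345 [0.4744 0.0643 0.2669] 0.2689973921328059
60 299 345 [0.4761 0.0587 0.2668] 0.269535987448301
80 300 344 [0.4777 0.053  0.2671] 0.26893692376607314
100 300 344 [0.479  0.047  0.2669] 0.26970732360813404
120 300 344 [0.4808 0.0408 0.2671] 0.2690851058114898
140 282 362 [0.4826 0.0348 0.2717] 0.2728486536147337
160 282 362 [0.4841 0.0285 0.2717] 0.27389377562671124
180 283 362 [0.486  0.0219 0.2717] 0.27325849104374905
200 284 377 [0.4908 0.0157 0.2717] 0.2731424944795058
220 285 376 [0.4927 0.0084 0.2715] 0.2730818670663957
```

View pics/wrist6.png

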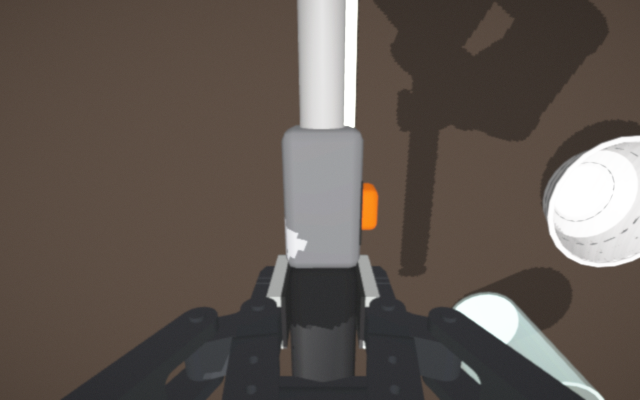

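View pics/scene1.png

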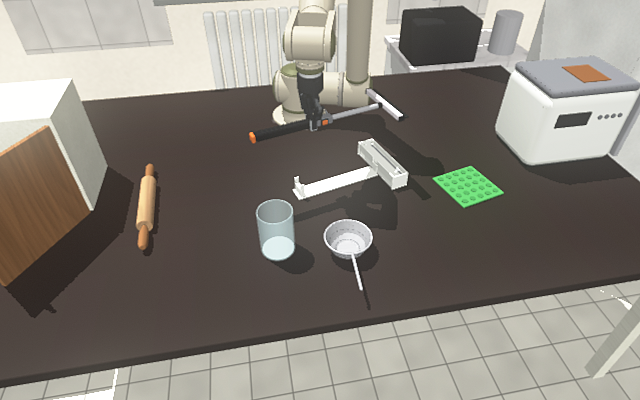

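The squeegee is held level: the tube top is at 0.267 m all along, and the head at (383,105) in the scene view is also at about 0.267 m. The button at (370,207) in the wrist view is out. The bystanders haven't moved. I'm handing the job in.

```bash
python3 -c "from rig import job;print(job.close_job())"
```

```text
the job is handed in; nothing more can be done
None
```

The squeegee is locked at its second stop with the button out, lifted clear of the stand and held level about 25 cm above the ledge; the canister, sieve and rolling pin look undisturbed, and the job is handed in.

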